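Centre-punch two brass blanks on a cross-slide carrier

TASK

Centre-punch the round brass blank first and then the square one: each time slide the carrier (its finger well is there to push it by) until the middle of the blank is right under the punch, then press the punch knob fully down and let it spring back up. Do not press the punch down anywhere else (the narrow bar stays unpunched), keep all three blanks in their nests and do not disturb the other things on the bench. Finish with the square blank still centred under the raised punch.

Things in the scene. Friction and masses are not known exactly. Their poses are not given: they have to be found in the camera images.
- stand: punch stand fixed to the bench: grey base plate 270 x 220 x 12 mm with a steel column (28 mm thick, axis 140 mm along the stand's +x) whose dark arm (16 mm wide, from 88 to 106 mm high) holds the punch. Origin on the bench right below the punch tip; its x axis points from the punch to the column, its z up; the carrier slides along its x and y axes
- carrier_mid (a point): middle of the top of the carrier, 40 mm above the bench: a dark steel plate 108 x 144 mm (stand's x, y) on cross slides, three nests (40 mm square inside, walls 4 mm high) at x, y = (-25, -44), (25, 0), (-25, 44) mm from this point. Each slide has 2.5 N of friction and stays put; it moves this point at least 31 mm (x) and 53 mm (y) either way from the punch axis
- finger_well (a point): centre of the floor of the finger well, 40 mm above the bench: an open square aluminium frame fixed on the carrier's tongue, 160 mm along the stand's +y from point carrier_mid. Inside 56 x 56 mm, walls 6 mm thick and 24 mm high, sides parallel to the stand's x and y. Shut fingers lowered into it push the carrier by its walls
- punch_tip (a point): point of the steel punch, on its vertical axis; 61 mm above the bench when up, 1 mm above a blank when fully down
- knob_top (a point): middle of the top of the punch's round dark wooden knob (34 mm across, 10 mm thick), 137 mm above the bench when up; press it straight down from above
- plunger (a joint): how far the punch is pressed down, in m: 0 up, 0.012 fully down; a spring (2 N at the start, 5 N fully down) returns it
- disc_blank: round brass blank, 36 mm across, 8 mm thick, loose in one of the nests; origin at the centre of its underside, z up; a 10 mm ring with a dot is scribed round its middle on top
- square_blank: square brass blank, 33 x 33 mm, 8 mm thick, loose in one of the nests; origin at the centre of its underside, x and y along its sides, z up; scribed like the disc
- bar_blank: narrow brass bar, 14 x 36 mm, 8 mm thick, loose in one of the nests, to be left unpunched; origin at the centre of its underside, y along its length, z up; scribed like the disc
- jar: bystander: closed glass jar, 64 mm across, 75 mm tall; origin at the centre of its underside
- hammer: bystander: hammer 220 mm long lying on the bench, handle to its -x; origin at the middle of its underside
- brush_pot: bystander: white pot 80 mm across, 95 mm tall, with brushes standing to 220 mm; origin at the centre of its underside
Mind the look-alikes: they are no part of the job. What is shaped like the square_blank but white is not meant.

How it is judged:
By the outcome, as a careful person would: the job done as asked, in the order asked, and still so for the second after the job is handed in, with the robot touching nothing.
It also fails if it takes over 72 s, if anything falls off the work surface, if the arm or the gripper's body presses on something with over 40 N, if the wrist force passes 120 N, or if a joint passes its speed limit or range.

ROBOT

A 6-joint arm with a two-finger parallel gripper is mounted at the origin on the work surface. World frame = base frame: x ahead of the robot, y to its left, z up, the work surface at z = 0. Lengths are in m, angles in rad, forces in N, time in s.
With the tool pointing down it reaches from about 0.4 to 0.825 m from the base axis. Payload 7 kg.
Tool frame: the origin (TCP) lies at the very end of the fingers, on their centre line; the grasp point (between the pads) lies 19 mm behind it; z points along the fingers, y is the line along which they close (so a half turn about z gives the same grasp; the last joint's range is limited). The gripper opens to 88 mm and grips with 3 to 60 N. Pads are 19 mm wide; open, the fingers measure 130 mm over their backs; the gripper's body (78 mm by 193 mm) begins 47 mm behind the grasp point.
Start: joints at [-0.871, 0.359, 0.012, 0, -1.224, -0.288], TCP at [0.27, -0.619, 0.227] pointing down, gripper open.
Joint ranges: [-3.07, 3.07], [-1.43, 2.12], [-1.02, 1.25], [-3.03, 1.67], [-3.05, -0], [-3.03, 3.03]. Speed limits (rad/s): [2.39, 2.39, 3.01, 3.14, 3.14, 3.14].

INTERFACE

Orientations are given as a 3x3 rotation matrix whose columns are the frame's x, y, z axes.
In Python, from workcell import * gives the robot as it stands. The module is installed in compiled form; this text tells all that it offers. Calls block until the motion is done:
- goto(position, orientation): joint-space move of the TCP to a pose.
- movel(position, velocity=0.15, orientation=None): straight line of the TCP; orientation=None keeps the orientation; velocity is the mean speed in m/s.
- set_joints(angles): joint-space move.
- move_gripper(opening, force=None): finger opening in m; force is the grip in N (None keeps the last); returns when the fingers have stopped.
- dwell(seconds).
- ik(position, orientation): joint angles nearest the present ones, or None.
- read_camera(name): name is "side" or "top" or "wrist"; returns the picture (420x560x3 uint8, red, green, blue); there is no depth.
- get_calibration(name): a dict with "K" (3x3 intrinsics, pixels), "R" (3x3) and "t" (3): a world point X has camera coordinates R X + t. Camera axes: x right, y down, z forward; pixel columns grow to the right and rows downward; lengths in m; the calibration is good to about 2 mm. A picture is of the moment at which its call begins: read the wrist's pose just before it. get_calibration takes no time and is no camera call; for the wrist camera it gives the pose at the moment of the call.
A pose or a line that the arm cannot do raises PlanningError and nothing moves.
- job_done(): hands the job in; it is judged then, once.
Trained networks look in the newest picture that a camera, given by its name, has taken for a name from the list of things; names that differ only in an ending like _2 or _b are one class to them, and where a whole thing is asked for, a point or a joint stands for the part that bears it (a point fixed in the world has none). Each returns a list of dicts, best first, with "p" (0 to 1); they miss things now and then, are a little off and sometimes report something else, mostly with a low value. They report only what shows in the picture. A call takes as long as a camera call. They do not tell look-alikes from the thing itself.
- spot_in(query, camera): "centre" ([x, y, z] in m, in world coordinates, good to about 4 mm: the middle of the surface that is visible of it).
Readings, each from a call of its own:
- get_clock(): time.
- get_joint_pos(): joint angles.
- get_qvel(): joint speeds.
- get_joint_efforts(): joint torques, N m.
- get_ee_pos(): TCP position.
- get_tool_rot(): TCP orientation.
- get_ft_force(): force on the tool from outside, world axes, zero at the start.
- get_torque(): the same for the moment, N m.
- get_gripper_width(): finger opening in m.
- get_grasp_force(): force on a finger pad.
Only numpy, scipy, OpenCV 4.12 (cv2) and the standard library are available. Lean on these libraries where they do the work, as an engineer would, in place of code of your own. Each camera call takes 0.05 s, during which the arm holds its last target. There are 200 camera calls.

## Working session

There is one attempt and no reset: what is moved stays moved. The work goes in short steps, each a Python script; the robot and the scene stay as the last script left them, time stands still between calls to the robot, and variables do not carry over. Pictures are saved under pics/ and viewed, at most 10 in all, crops included, and the job is handed in when it is done.

```bash
mkdir -p pics; python3 - <<'E'
from workcell import *
import cv2,numpy as np
for c in ("side","top"):
    im=read_camera(c); cv2.imwrite(f"pics/{c}0.png",im[:,:,::-1])
    cal=get_calibration(c); print(c,cal["K"].tolist(),(-cal["R"].T@cal["t"]).round(3),cal["R"].round(3).tolist())
    for q in ("stand","carrier_mid","finger_well","knob_top","disc_blank","square_blank","bar_blank","jar","hammer","brush_pot"):
        print(q,[(np.round(d["centre"],3).tolist(),round(d["p"],2)) for d in spot_in(q,c)][:4])
print(get_clock(),get_tool_rot().round(2).tolist(),get_gripper_width())
E
```

```text
side [[522.9010974397933, 0.0, 275.1189969698424], [0.0, 522.9010974397933, 207.33828570117905], [0.0, 0.0, 1.0]] [0.394 1.171 0.779] [[-0.997, -0.071, -0.018], [-0.019, 0.488, -0.873], [0.071, -0.87, -0.488]]
stand [([0.629, -0.085, 0.011], 0.55)]
carrier_mid [([0.566, 0.013, 0.043], 0.63)]
finger_well [([0.564, 0.005, 0.046], 0.68)]
knob_top [([0.534, -0.075, 0.131], 0.58)]
disc_blank [([0.52, -0.103, 0.048], 0.64), ([0.539, -0.082, 0.133], 0.27)]
square_blank [([0.373, -0.102, 0.003], 0.56), ([0.377, -0.023, 0.008], 0.52), ([0.572, -0.066, 0.045], 0.47)]
bar_blank [([0.532, -0.02, 0.047], 0.6)]
jar [([0.435, -0.322, 0.045], 0.91)]
hammer [([0.473, 0.438, 0.019], 0.93)]
brush_pot [([0.579, -0.384, 0.08], 0.91)]
top [[415.4401875482673, 0.0, 279.37404089509954], [0.0, 415.4401875482673, 210.75994673291027], [0.0, 0.0, 1.0]] [ 0.422 -0.     1.041] [[0.027, -1.0, 0.015], [-0.997, -0.028, -0.066], [0.066, -0.013, -0.998]]
stand [([0.625, -0.091, 0.01], 0.77)]
carrier_mid [([0.563, -0.007, 0.041], 0.68), ([0.535, -0.024, 0.044], 0.15)]
finger_well [([0.564, -0.011, 0.037], 0.69)]
knob_top [([0.542, -0.084, 0.139], 0.51)]
disc_blank [([0.519, -0.111, 0.049], 0.58)]
square_blank [([0.381, -0.032, 0.004], 0.61), ([0.378, -0.107, 0.008], 0.51), ([0.574, -0.07, 0.046], 0.44), ([0.435, -0.33, 0.071], 0.15)]
bar_blank [([0.536, -0.026, 0.045], 0.67)]
jar [([0.44, -0.329, 0.074], 0.69)]
hammer [([0.475, 0.388, 0.022], 0.84), ([0.534, -0.086, 0.133], 0.44)]
brush_pot [([0.58, -0.417, 0.078], 0.58)]
1.1 [[-0.92, -0.4, -0.0], [-0.4, 0.92, -0.0], [0.0, -0.0, -1.0]] 0.08718216697505002
```

View pics/top0.png

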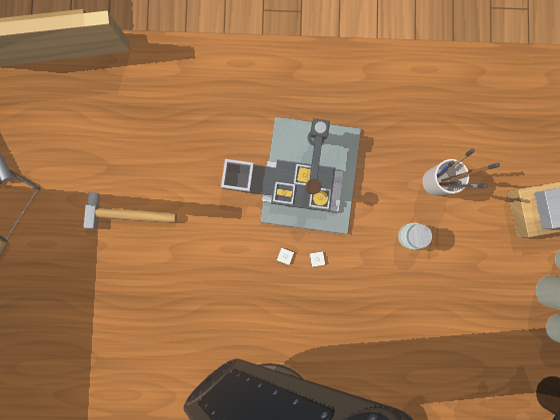

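View pics/side0.png

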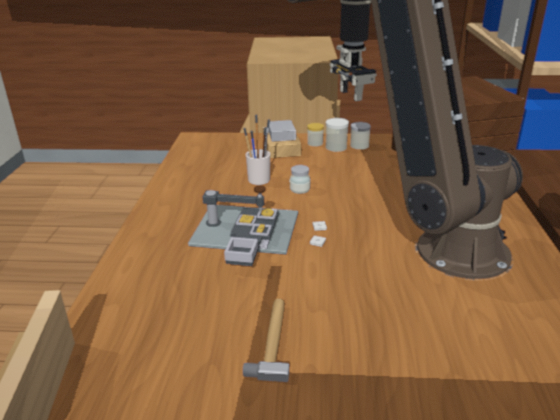

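Look-alikes of the square blank: white tiles at top (285,256) and (318,259), both on the bench. The brass square is at (304,175) in the (25,0) nest, the disc at (320,198), the bar at (284,193). I'll check this in a wrist close-up.

```bash
cat > h.py <<'E'
from workcell import *
import cv2,numpy as np
def down(a): # tool y axis at world angle a
    y=np.array([np.cos(a),np.sin(a),0]); z=np.array([0,0,-1.]); return np.c_[np.cross(y,z),y,z]
def proj(cal,X):
    p=(cal["R"]@np.atleast_2d(X).T).T+cal["t"]; p=p@cal["K"].T; return p[:,:2]/p[:,2:]
def unproj(cal,uv,z):
    d=cal["R"].T@np.linalg.solve(cal["K"],[*uv,1]); c=-cal["R"].T@cal["t"]; return c+d*(z-c[2])/d[2]
E
python3 - <<'E'
from h import *
p=get_ee_pos(); p[2]=0.40; movel(p,0.3)
goto([0.45,-0.05,0.36],down(0.0)); move_gripper(0.0)
c=get_calibration("wrist"); im=read_camera("wrist"); cv2.imwrite("pics/w1.png",im[:,:,::-1]); np.savez("w1.npz",**c)
print(get_clock(),get_joint_pos().round(2),(-c["R"].T@c["t"]).round(3),c["R"].round(2).tolist(),get_gripper_width())
E
```

```text
5.9167 [ 0.33 -0.08 -0.21  0.   -1.44  2.81] [0.451 0.025 0.519] [[1.0, 0.0, -0.0], [0.0, -0.96, 0.28], [-0.0, -0.28, -0.96]] 0.0005315566056450701
```

View pics/w1.png

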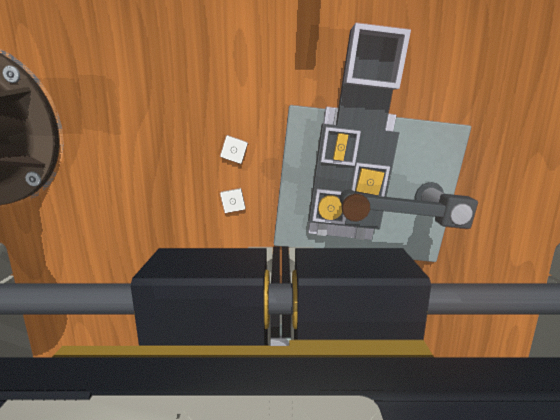

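```bash
python3 - <<'E'
import cv2
im=cv2.imread("pics/w1.png")[15:265,265:485]
cv2.imwrite("pics/w1c.png",cv2.resize(im,None,fx=2.4,fy=2.4,interpolation=cv2.INTER_CUBIC))
E
```

```text
(no output)
```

View pics/w1c.png

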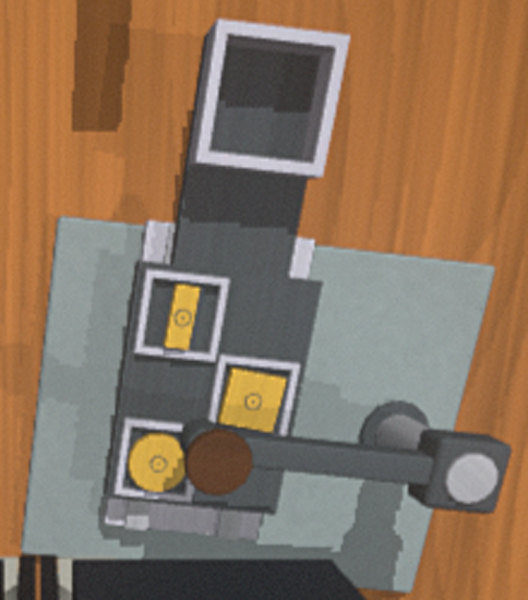

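```bash
python3 - <<'E'
from h import *
c=dict(np.load("w1.npz"))
f=lambda p,z: unproj(c,(265+p[0]/2.4,15+p[1]/2.4),z)[:2]
for n,z,L in (("base",.012,[(60,218),(494,267),(408,592),(22,554)]),("well",.064,[(217,19),(349,35),(322,177),(190,162)]),("wellin",.064,[(228,38),(333,50),(311,167),(209,153)])):
    P=np.array([f(p,z) for p in L]); d=np.roll(P,-1,0)-P
    print(n,P.mean(0).round(4),np.linalg.norm(d,axis=1).round(4),np.degrees(np.arctan2(d[:,1],d[:,0])).round(1))
k=f((220,463),.137);print("knob",k)
W=np.array([f(p,.064) for p in [(217,19),(349,35),(322,177),(190,162)]]).mean(0)
for n,p in dict(disc=(158,464),square=(253,402),bar=(182,317)).items():
    P=f(p,.048); print(n,P)
    for a in (-5.5,):
        t=np.radians(a);R=np.array([[np.cos(t),-np.sin(t)],[np.sin(t),np.cos(t)]])
        print("   rel well",R.T@(P-W)+[0,.160]," rel knob",R.T@(P-k), "well rel knob",R.T@(W-k))
print(get_joint_pos(), ik([.57,.08,.2],down(np.radians(-5.5))), ik([.57,.08,.2],down(np.pi-np.radians(5.5))))
E
```

```text
base [ 0.5842 -0.0913] [0.266  0.2175 0.2652 0.2181] [ -6.2 -96.5 174.   83.7]
well [0.5705 0.0891] [0.0677 0.0683 0.0708 0.0685] [ -6.2 -95.9 173.9  81.6]
wellin [0.571  0.0876] [0.0541 0.0564 0.0548 0.055 ] [ -5.9 -96.  172.7  83.3]
knob [ 0.54027958 -0.08534768]
disc [ 0.52364631 -0.11184221]
   rel well [-0.02738167 -0.04449641]  rel knob [-0.01401731 -0.02796678] well rel knob [0.01336436 0.17652962]
square [ 0.57832367 -0.07353874]
   rel well [ 0.02337274 -0.00112869]  rel knob [0.0367371  0.01540094] well rel knob [0.01336436 0.17652962]
bar [ 0.53374393 -0.02371812]
   rel well [-0.02577686  0.04418978]  rel knob [-0.0124125   0.06071941] well rel knob [0.01336436 0.17652962]
[ 3.26751110e-01 -8.24073048e-02 -2.12877518e-01  7.78890021e-06
 -1.44029004e+00  2.81481454e+00] [ 0.47916231  0.21542309 -0.25094046  0.         -1.10443277  2.56643723] [ 0.47916231  0.21542309 -0.25094046  0.         -1.10443277 -0.57515542]
```

The crop confirms the choice: brass disc ring at crop (158,464), brass square (253,402), bar (182,317), knob (220,463); all fit the given nest offsets and the stand is turned about -6.1°. Now slide the disc under the punch.

```bash
cat >> h.py <<'E'
A=np.radians(-6.1); R2=np.array([[np.cos(A),-np.sin(A)],[np.sin(A),np.cos(A)]])
KN=np.array([.5403,-.0853])
S=lambda x,y,z: np.r_[KN+R2@[x,y],z]          # stand frame (origin KN) -> world
def inS(P): return R2.T@(np.asarray(P)[:2]-KN)
def viewpose(target,tilt,depth,flip=False):
    a=A+(np.pi if flip else 0); D=down(a); ax=D[:,1]
    Rt=cv2.Rodrigues(ax*tilt)[0]; D2=Rt@D
    if (D2[:,2]@D[:,0])>0: D2=Rt.T@D             # lean so camera looks back under the tool
    o=-.28*D2[:,0]+.96*D2[:,2]; cam=np.asarray(target)-depth*o
    return cam-D2@[.075,0,-.159],D2
def snap(n):
    c=get_calibration("wrist"); im=read_camera("wrist"); cv2.imwrite(f"pics/{n}.png",im[:,:,::-1]); np.savez(f"{n}.npz",**c); return c,im
E
python3 - <<'E'
from h import *
W=inS([.5708,.0885]); print(W)
goto(S(*W,.12),down(A)); 
f0=get_ft_force(); movel(S(*W,.05),.1); print("in",get_ft_force()-f0)
W1=W+[7+14,0]; movel(S(*W1,.05),.05); print(get_ft_force()-f0)
W2=W1+[0,18.5+28] if False else W+np.array([.021,.0465])
E
```

```text
[0.01185861 0.17605699]
in [ 0.78055013 -0.64814075 -0.2788    ]Traceback (most recent call last):
  File "<stdin>", line 5, in <module>
workcell.PlanningError: the arm cannot follow that straight line within its joint ranges
```

Unit slip (mm for m); nothing moved. Continue in metres.

```bash
python3 - <<'E'
from h import *
W=np.array([.01186,.17606])
f0=get_ft_force()
movel(S(*(W+[.021,0]),.05),.05); print(get_ft_force()-f0)
movel(S(*(W+[.021,.0465]),.05),.06); print(get_ft_force()-f0)
movel(S(*(W+[.019,.035]),.05),.1)
movel(S(*(W+[.019,.035]),.13),.2)
p,D=viewpose(S(0,0,.05),np.radians(28),.34); print(p,inS(p))
try: goto(p,D); c,im=snap("w2"); print(c["K"][0,0],proj(c,[S(0,0,.137),S(0,0,.061),S(0,0,.048)]))
except PlanningError as e: print(e)
print(get_clock())
E
```

```text
[-0.52267047  0.59468469  0.22390157]
[-1.20810764  1.35536077  0.3749491 ]
[0.55054652 0.01057912 0.1883221 ] [3.46944695e-18 9.64250810e-02]
337.025791992303 [[280.21753139 284.92085741]
 [280.4740612  218.50540008]
 [280.50971199 209.27542358]]
10.8417
```

View pics/w2.png

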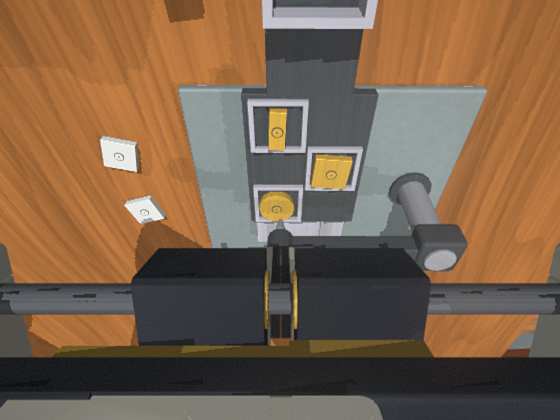

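```bash
python3 - <<'E'
import cv2
im=cv2.imread("pics/w2.png")[175:250,235:335]
cv2.imwrite("pics/w2c.png",cv2.resize(im,None,fx=8,fy=8,interpolation=cv2.INTER_CUBIC))
E
```

```text
(no output)
```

View pics/w2c.png

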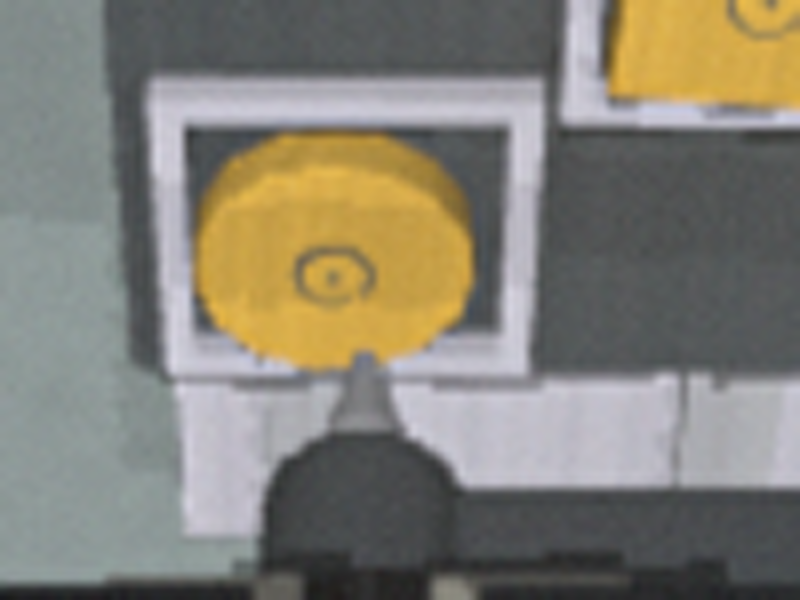

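```bash
cat >> h.py <<'E'
def rel(n,tip,dot):
    c=dict(np.load(n+".npz")); t=inS(unproj(c,tip,.061)); d=inS(unproj(c,dot,.048)); print("tip",t.round(4),"dot",d.round(4),"dot-tip",(d-t).round(4)); return d-t
E
python3 - <<'E'
from h import *
e=rel("w2",(280.5,219.0),(276.6,209.6))
W=np.array([.01186,.17606])
goto(S(*(W+[.017,.035]),.13),down(A)); f0=get_ft_force()
movel(S(*(W+[.017,.035]),.05),.15)
movel(S(*(W+[.021-e[0],.035]),.05),.03); print(get_ft_force()-f0)
if -e[1]>.0007: movel(S(*(W+[.021-e[0],.0465-e[1]]),.05),.03)
movel(S(*(W+[.017,.035]),.05),.1)
movel(S(*(W+[.017,.035]),.13),.2)
p,D=viewpose(S(0,-.03,.05),np.radians(28),.36)
goto(p,D); snap("w3"); print(get_clock())
im=cv2.imread("pics/w3.png")
c=dict(np.load("w3.npz")); u,v=proj(c,S(0,0,.05))[0].astype(int); print(u,v)
cv2.imwrite("pics/w3c.png",cv2.resize(im[v-35:v+40,u-50:u+50],None,fx=8,fy=8,interpolation=cv2.INTER_CUBIC))
E
```

```text
tip [ 0.     -0.0007] dot [-0.004  -0.0005] dot-tip [-0.004   0.0002]
[0.78127039 0.8262568  0.8127151 ]
13.975
280 188
```

View pics/w3c.png

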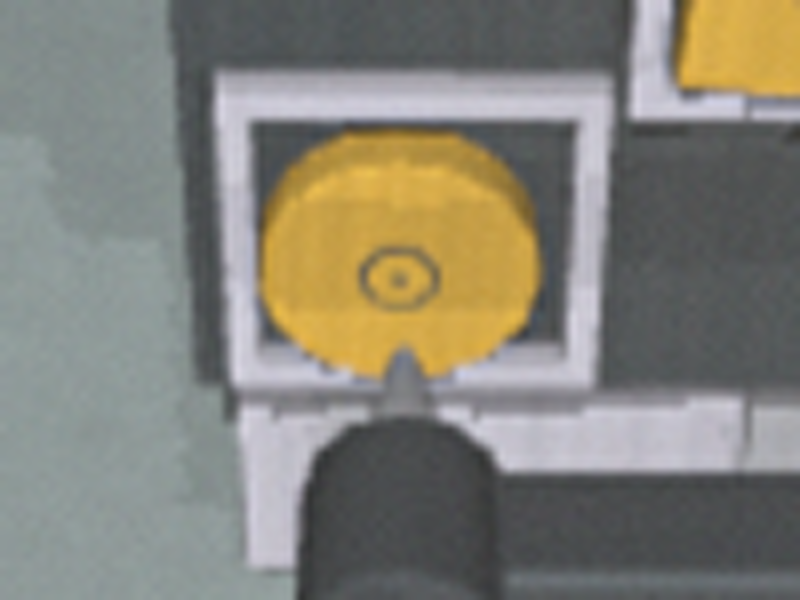

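```bash
python3 - <<'E'
from h import *
e=rel("w3",(280.5,196.4),(279.9,187.9))
assert abs(e).max()<.0015
goto(S(0,0,.19),down(A)); f0=get_ft_force()
movel(S(0,0,.142),.15)
for z in (.131,.1255,.1245,.1235):
    movel(S(0,0,z),.04); F=(get_ft_force()-f0)[2]; print(z,get_ee_pos()[2].round(4),F.round(2))
    if F>11: break
dwell(.3); print((get_ft_force()-f0).round(2),get_ee_pos()[2])
movel(S(0,0,.19),.1); print(get_clock())
E
```

```text
tip [ 0.0001 -0.0001] dot [-0.0006 -0.0003] dot-tip [-0.0006 -0.0002]
0.131 0.1316 2.83
0.1255 0.1259 4.51
0.1245 0.1253 6.89
0.1235 0.1252 13.12
[-1.65  2.43 13.76] 0.12517271627433102
17.3917
```

Disc punched to the hard stop. Now slide the square.

```bash
python3 - <<'E'
from h import *
Wc=np.array([.01186+.0133,.17606+.028]); 
goto(S(*Wc,.13),down(A)); f0=get_ft_force()
movel(S(*Wc,.05),.15)
P=Wc+[-.0117-.049,0]; movel(S(*P,.05),.05); print(get_ft_force()-f0)
P=P+[0,-.0185-.0427]; movel(S(*P,.05),.06); print(get_ft_force()-f0)
print("P",P)
Q=P+[.004,.012]; movel(S(*Q,.05),.1); movel(S(*Q,.13),.2)
p,D=viewpose(S(0,-.03,.05),np.radians(28),.36)
goto(p,D); c,_=snap("w4"); print(get_clock())
im=cv2.imread("pics/w4.png")
u,v=proj(c,S(0,0,.05))[0].astype(int); print(u,v)
cv2.imwrite("pics/w4c.png",cv2.resize(im[v-35:v+40,u-50:u+50],None,fx=8,fy=8,interpolation=cv2.INTER_CUBIC))
E
```

```text
[2.19642153 0.76569806 0.20418401]
[ 0.21376514  0.46388581 -1.40625685]
P [-0.03554  0.14286]
22.8417
281 188
```

View pics/w4c.png

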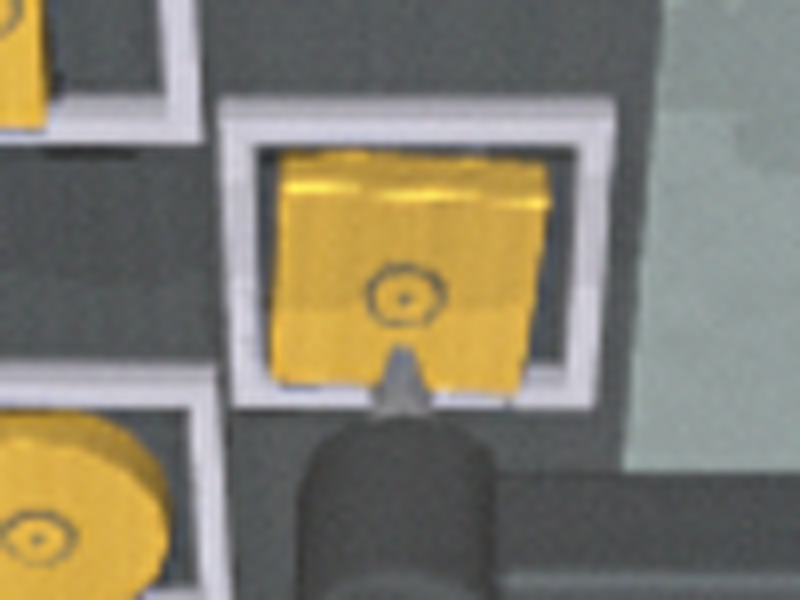

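```bash
python3 - <<'E'
from h import *
u0,v0=231,153; g=lambda p:(u0+p[0]/8,v0+p[1]/8)
e=rel("w4",g((402,346)),g((404,299))); d=rel("w4",g((402,346)),g((38,539)))
dy=(e-d)[1]; print("sq-disc",e-d)
Px,Py=-.03554,.14286
yt=.22256-dy+.0002
print("yt",yt, "check travel",yt-Py)
Q=np.array([Px+.010,.160])   # well clear in x
goto(S(*Q,.13),down(A)); f0=get_ft_force(); movel(S(*Q,.05),.15)
movel(S(Q[0],yt,.05),.04); print((get_ft_force()-f0).round(2))
movel(S(Q[0],yt-.012,.05),.1); movel(S(Q[0],yt-.012,.13),.2)
p,D=viewpose(S(0,-.03,.05),np.radians(28),.36)
goto(p,D); c,_=snap("w5"); print(get_clock())
im=cv2.imread("pics/w5.png")
u,v=proj(c,S(0,0,.05))[0].astype(int); print(u,v)
cv2.imwrite("pics/w5c.png",cv2.resize(im[v-35:v+40,u-50:u+50],None,fx=8,fy=8,interpolation=cv2.INTER_CUBIC))
E
```

```text
tip [ 0.     -0.0002] dot [ 0.0002 -0.0039] dot-tip [ 0.0002 -0.0038]
tip [ 0.     -0.0002] dot [-0.0502 -0.0482] dot-tip [-0.0502 -0.0481]
sq-disc [0.05045659 0.0442979 ]
yt 0.17846209899161175 check travel 0.035602098991611764
[-0.51 -0.77 -0.07]
26.0
281 188
```

View pics/w5c.png

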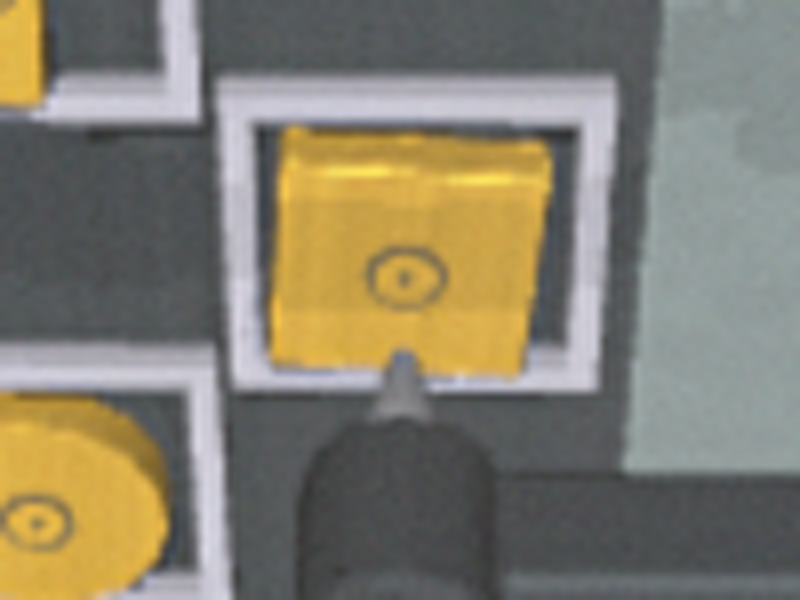

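```bash
python3 - <<'E'
from h import *
g=lambda p:(231+p[0]/8,153+p[1]/8)
e=rel("w5",g((403,348)),g((405,279))); assert abs(e).max()<.0015
goto(S(0,0,.19),down(A)); f0=get_ft_force()
movel(S(0,0,.142),.15)
for z in (.131,.1255,.1245,.1235):
    movel(S(0,0,z),.04); F=(get_ft_force()-f0)[2]; print(z,get_ee_pos()[2].round(4),F.round(2))
    if F>11: break
dwell(.3); print(get_ee_pos()[2])
movel(S(0,0,.19),.1); p,D=viewpose(S(0,-.03,.05),np.radians(28),.36)
goto(p,D); c,im=snap("w6"); a=cv2.imread("pics/w5.png"); b=cv2.imread("pics/w6.png")
print("diff",cv2.absdiff(a,b)[120:235,230:335].mean(),cv2.absdiff(a,b)[120:235,230:335].max(),get_clock())
E
```

```text
tip [ 0.0001 -0.0002] dot [ 0.0004 -0.0002] dot-tip [ 0.0002 -0.0001]
0.131 0.1316 3.42
0.1255 0.1259 4.7
0.1245 0.1253 8.26
0.1235 0.1251 15.61
0.12514856856482592
diff 5.471304347826087 103 30.0917
```

```bash
python3 - <<'E'
import cv2
im=cv2.imread("pics/w6.png")
cv2.imwrite("pics/w6c.png",cv2.resize(im[153:228,231:331],None,fx=8,fy=8,interpolation=cv2.INTER_CUBIC))
E
```

```text
(no output)
```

View pics/w6c.png

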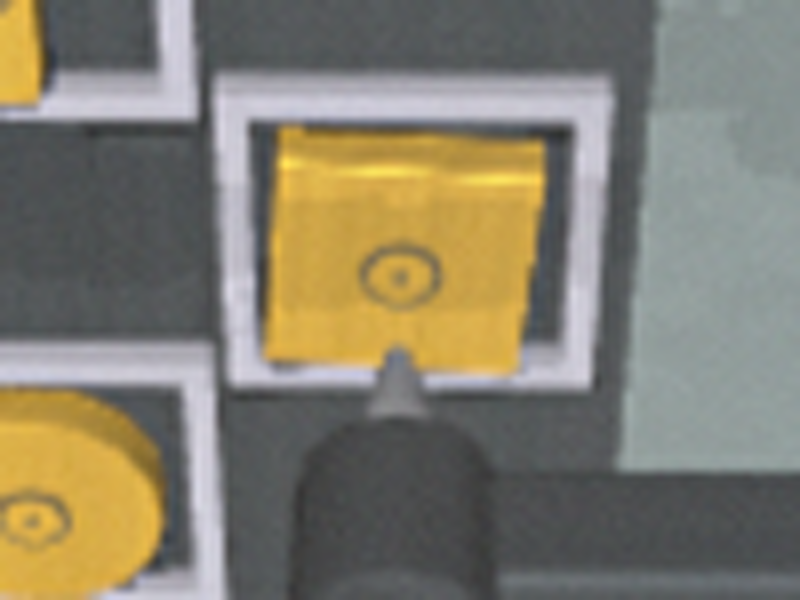

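The whole picture is shifted by the same 0.6 px or so. Relative to the tip, at crop (398,347), the square's dot at (400,277) hasn't moved, and the punch is back up.

```bash
python3 -c "
from workcell import *
print(job_done())"
```

```text
the job is handed in; nothing more can be done
None
```

I punched the disc first and then the square, each pressed to the hard stop; they were about 0.6 mm and 0.2 mm off the punch axis just before pressing. The last picture shows the square still centred under the raised punch, the bar was never brought under it, and the job was handed in at about 30 s of the 72 s allowed.

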